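# Slide the cake drum out over the board's edge

## Robot

A 7-joint arm with a two-finger parallel gripper is mounted at the origin on a cart in front of the work surface, level with it; the furniture and walls round the work are solid. World frame = base frame: x ahead of the robot, y to its left, z up, the work surface at z = 0. Lengths are in mm, angles in rad, forces in N, time in s.
With the tool pointing down it reaches from about 400 to 850 mm from the base axis. Payload 10.4 kg.
Tool frame: the origin (TCP) lies midway between the tips of the shut fingers; the grasp point (between the pads) lies 19 mm behind it; z points along the fingers, x is the direction in which the jaws open and shut, and the axes are right-handed (so a half turn about z gives the same grasp; the last joint's range is limited). The gripper opens to 87 mm and grips with 3 to 60 N. Pads are 19 mm wide; open, the fingers measure 117 mm over their backs; the gripper's body (75 mm by 190 mm) begins 51 mm behind the grasp point.
Start: joints at [-1.347, 0.332, -0.065, 1.46, 0.022, 1.35, -0.088], TCP at [152.674, 606.088, 222.576] pointing down, gripper open.
Joint ranges: [-2.6, 2.6], [-0.5, 2.12], [-1.47, 1.34], [0.16, 2.42], [-1.27, 4.41], [0.06, 2.06], [-2.6, 2.6]. Speed limits (rad/s): [2.22, 2.22, 2.79, 2.79, 3.14, 3.14, 3.14].

## Interface

Orientations are given as a unit quaternion [w, x, y, z].
In Python, from cell import get_state, get_image, camera_info, order gives the robot as it stands.
- The arm moves only by the shell command python3 -m inch 'ROWS' [FORCE]. ROWS is text: rows parted by semicolons, each of 7 numbers parted by spaces: the turn, a rotation vector about the tool's x, y, z in degrees, then the shift along the tool's x, y, z in cm, then the opening, from -1 (shut) to 1 (fully open). In form: rx ry rz x y z gripper; .... A call has exactly 5 rows; each row is the pose to reach, as a shift and turn from the pose commanded when the call began, along the tool's axes at that moment; what a row does not reach only later rows make up. A row lasts 1/12 s, in which the tool goes at most 41.7 mm and 7.16 degrees, less where a joint would pass 70% of its speed; a pose out of reach is approached as far as the arm can. A call with a gripper value outside its range is refused whole. The fingers move at their own pace and stop on an object; FORCE is the grip in N (left out, the last holds). Time passes only in rows, so rows that repeat a pose let the fingers close, or fill a call up. It gives the time, the measured TCP pose, the force and the opening at its end, in the units of the state.
- get_state(): the state, without advancing time (a new reading comes with each control period).
- get_image(name): name is "side" or "top"; returns the picture (420x560x3 uint8, red, green, blue); there is no depth.
- camera_info(name): a dict with "K" (3x3 intrinsics, pixels), "D" ([k1, k2, p1, p2, k3] as OpenCV has them; the pictures are not rectified), "R" (3x3) and "t" (3): a world point X has camera coordinates R X + t. Camera axes: x right, y down, z forward; pixel columns grow to the right and rows downward; lengths in mm; the calibration is good to about 2 mm. A picture is of the moment at which its call begins. camera_info takes no time and is no camera call.
- order.close_job(): hands the job in, once; it reports no verdict.
The state is a dict: "clock": time; "joint_pos": joint angles; "dq": joint speeds; "joint_torque": joint torques, N m; "tcp_pos": TCP position; "orientation": TCP orientation; "contact_force": force on the tool from outside, world axes, zero at the start; "moment": the same for the moment, N m; "opening": finger opening in mm.
Only numpy, scipy, OpenCV 4.12 (cv2) and the standard library are available. Lean on these libraries where they do the work, as an engineer would, in place of code of your own. Each camera call takes 0.05 s, during which the arm holds its last target.

## Task

The flat white cake drum lies askew in the middle of the wooden pastry board, too flat to pick up. Push it with the fingers towards the robot until it hangs out over the near edge of the board by about 4 cm, square with that edge, so that the baker can get fingers under it. Only slide it, never pick it up; leave the pastry ring and the jar on the board where they stand, and finish with the hand clear.

Things in the scene. Friction and masses are not known exactly. Their poses are not given: they have to be found in the camera images.
- board: fixed dark wooden pastry board with lighter strips along its left and right ends, 280 (x) x 340 (y) x 24 mm thick, lying on the worktop. Origin: centre of its underside; x points away from the robot, y to the left, z up. Its top is flat, 24 mm above the worktop; it does not move when pushed
- board_front (a point): middle of the board's near (robot-side) top edge; axes as the board's, the edge runs along y
- cake_drum: loose rigid cake drum (thick cake card), white top, silvery edge, 120 (x) x 160 (y) x 12 mm, 0.13 to 0.22 kg, lying flat on the board. Origin: centre of its underside; its -x side faces the robot, up to 0.3 rad askew to the board at the start. Square upright sides that can be pushed at any height up to 12 mm above the board. It balances at its centre, so it tips off if more than 60 mm hangs out
- drum_left (a point): left end of the drum's near (robot-side) lower edge: drum x = -60, y = +80, z = 0 mm
- drum_right (a point): right end of the drum's near lower edge: drum x = -60, y = -80, z = 0 mm
- ring: loose fluted metal pastry ring, 55 mm across, 30 mm high, standing at one far corner of the board (left or right); to be left alone. Origin: centre of its underside
- jar: loose small spice jar, 38 mm across, 66 mm high, standing at the other far corner of the board; to be left alone. Origin: centre of its underside

How it is judged (in metres and radians):
At the end, for the whole second after the job is handed in: Both near corners of the cake drum hang 30 to 50 mm out over the board's near edge, within the board's width; the drum lies flat on the board (tilt under 0.06 rad) and at rest; the ring and the jar are within 15 mm of where they stood (x of drum_left in the frame of board_front between -0.05 and -0.03 m and x of drum_right in the frame of board_front between -0.05 and -0.03 m and y of drum_left in the frame of board_front below 0.17 m and y of drum_right in the frame of board_front above -0.17 m and height (world z) of cake_drum between 0.021 and 0.027 m and angle between cake_drum's own z axis and vertical below 0.06 rad and linear speed of cake_drum below 0.01 m/s and distance of each of ring, jar from where it was at the start of the episode below 0.015 m); the robot touches nothing.
It fails at once if the drum is lifted (more than 8 mm) or tipped up (height (world z) of cake_drum above 0.032 m or angle between cake_drum's own z axis and vertical above 0.2 rad).
It fails at once if the drum falls off the board (height (world z) of cake_drum below 0.015 m).
It fails at once if the pastry ring or the jar is moved by more than 15 mm (distance of any of ring, jar from where it was at the start of the episode above 0.015 m).
It also fails if it takes over 45 s, if anything falls off the work surface, if the arm or the gripper's body presses on something with over 40 N, if the wrist force passes 120 N, or if a joint passes its speed limit or range.

## Working session

There is one attempt and no reset: what is moved stays moved. The work goes in short steps, Python scripts to look and compute and a shell command to move; the robot and the scene stay as the last step left them, time stands still between calls to the robot, and variables do not carry over. Pictures are saved under pics/ and viewed, and the job is handed in when it is done.

```bash
ls; mkdir -p pics; python3 - <<'E'
from cell import *
import cv2
print(get_state())
for n in("side","top"):
    print(n,camera_info(n)); cv2.imwrite(f"pics/{n}0.png",get_image(n)[:,:,::-1])
E
```

```text
pics
{'clock': 0.0, 'joint_pos': array([-1.3466062 ,  0.33286122, -0.06469655,  1.46099537,  0.02159274,
        1.34989207, -0.08850142]), 'dq': array([ 0.00034917,  0.00015937, -0.00081287, -0.00104633, -0.00026177,
       -0.00120581, -0.00112665]), 'joint_torque': array([-5.69508902e-04, -6.23246241e+01,  2.40956945e-02, -3.89915550e+01,
       -6.14843611e-02,  3.95440869e-02,  1.38904752e-04]), 'tcp_pos': array([152.58938977, 605.6639611 , 221.73478021]), 'orientation': array([ 4.73755696e-04,  7.88757431e-01,  6.14704142e-01, -5.55899389e-04]), 'contact_force': array([ 0.59177895, -0.37068254,  0.71958073]), 'moment': array([-0.01085949, -0.02545088,  0.01093017]), 'opening': 87.29252059845584}
side {'K': array([[432.27696491,   0.        , 278.32144468],
       [  0.        , 432.27696491, 200.73028552],
       [  0.        ,   0.        ,   1.        ]]), 'D': array([-0.01789108,  0.        ,  0.        ,  0.        ,  0.        ]), 'R': array([[ 0.9068893 , -0.42135343,  0.00361676],
       [-0.28262371, -0.61461942, -0.73645558],
       [ 0.31253101,  0.6668615 , -0.67647624]]), 't': array([-539.36109468,  141.01921139,  744.10890457])}
top {'K': array([[505.7228622 ,   0.        , 280.63637484],
       [  0.        , 505.7228622 , 217.3535644 ],
       [  0.        ,   0.        ,   1.        ]]), 'D': array([-0.17183431,  0.        ,  0.        ,  0.        ,  0.        ]), 'R': array([[-0.00764268, -0.99954392,  0.02921554],
       [-0.98892525,  0.00322453, -0.14837942],
       [ 0.14821754, -0.030026  , -0.98849886]]), 't': array([-79.19878724, 548.95227284, 814.73094543])}
```

View pics/side0.png

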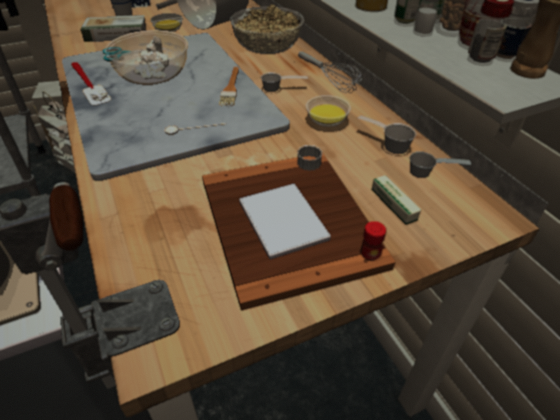

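View pics/top0.png

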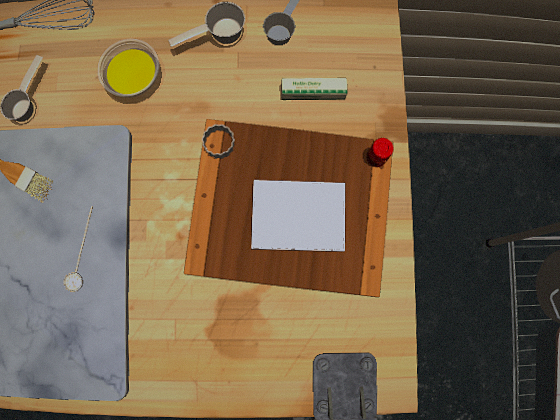

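Both views show the drum (top: white, cols 252–345, rows 180–251), the askew board, the ring at top px (218,141) and the jar at (381,152). Next I'll measure the corners.

```bash
cat > h.py <<'E'
import numpy as np, cv2
from cell import *
def ray(n,px):
    c=camera_info(n); p=cv2.undistortPoints(np.array(px,float).reshape(-1,1,2),c["K"],c["D"]).reshape(-1,2)
    d=np.c_[p,np.ones(len(p))]@c["R"]; o=-c["R"].T@c["t"]; return o,d
def onplane(n,px,z):
    o,d=ray(n,px); return o+d*((z-o[2])/d[:,2])[:,None]
def tri(pa,pb):
    o1,d1=ray("side",pa);o2,d2=ray("top",pb);out=[]
    for a,b in zip(d1,d2):
        s=np.linalg.lstsq(np.c_[a,-b],o2-o1,rcond=None)[0]
        P,Q=o1+s[0]*a,o2+s[1]*b; out.append(np.r_[(P+Q)/2,np.linalg.norm(P-Q)])
    return np.array(out)
def quad(mask):
    cs,_=cv2.findContours(mask.astype(np.uint8),0,cv2.CHAIN_APPROX_NONE)
    c=max(cs,key=cv2.contourArea); h=cv2.convexHull(c)
    for e in np.arange(.01,.12,.005):
        q=cv2.approxPolyDP(h,e*cv2.arcLength(h,True),True).reshape(-1,2)
        if len(q)==4: break
    # refine by line fits
    pts=c.reshape(-1,2).astype(float); L=[]
    for i in range(4):
        a,b=q[i].astype(float),q[(i+1)%4].astype(float); u=(b-a)/np.linalg.norm(b-a)
        t=(pts-a)@u; dd=np.abs((pts-a)@[-u[1],u[0]]); l=np.linalg.norm(b-a)
        s=pts[(dd<4)&(t>.1*l)&(t<.9*l)]
        vx,vy,x,y=cv2.fitLine(s.astype(np.float32),cv2.DIST_HUBER,0,.01,.01).ravel(); L.append(np.cross([x,y,1],[x+vx,y+vy,1]))
    r=[]
    for i in range(4):
        p=np.cross(L[i-1],L[i]); r.append(p[:2]/p[2])
    return np.array(r)
def drummask(im,roi):
    m=im.min(2)>120; z=np.zeros_like(m); r0,r1,c0,c1=roi; z[r0:r1,c0:c1]=m[r0:r1,c0:c1]
    return cv2.morphologyEx(z.astype(np.uint8),cv2.MORPH_OPEN,np.ones((3,3)))
E
python3 - <<'E'
from h import *
t=get_image("top");s=get_image("side")
qt=quad(drummask(t,(165,265,235,360)));qs=quad(drummask(s,(175,262,230,340)))
print("top",qt.round(1).tolist());print("side",qs.round(1).tolist())
P=onplane("top",qt,36);S=onplane("side",qs,36)
# order both by world angle
o=lambda P:np.argsort(np.arctan2(*(P-P.mean(0))[:,[1,0]].T))
a,b=o(P),o(S);print(P[a].round(1));print(S[b].round(1));print(tri(qs[b],qt[a]).round(1))
P=P[a];print(np.linalg.norm(P-np.roll(P,-1,0),axis=1))
# board masks: hue of dark wood in top
for n,im in(("top",t),("side",s)):
    cv2.imwrite(f"pics/{n}_z.png",cv2.resize(im[100:310,160:420] if n=="top" else im[140:310,190:400],None,fx=3 if n=="side" else 2.8,fy=3 if n=="side" else 2.8,interpolation=cv2.INTER_CUBIC)[:,:,::-1])
E
```

```text
top [[253.4, 180.2], [344.0, 182.7], [344.0, 250.5], [251.6, 247.5]]
side [[293.6, 184.0], [329.5, 235.4], [269.7, 254.7], [239.8, 198.6]]
[[ 492.  -189.8   36. ]
 [ 609.9 -193.    36. ]
 [ 614.3  -35.9   36. ]
 [ 498.1  -32.9   36. ]]
[[ 489.8 -190.4   36. ]
 [ 606.1 -194.1   36. ]
 [ 611.   -38.8   36. ]
 [ 495.   -34.5   36. ]]
[[ 491.1 -189.7   34.9    2.1]
 [ 608.9 -192.7   34.     3.1]
 [ 614.   -35.5   32.7    2.2]
 [ 497.   -32.5   33.9    2.6]]
[117.89471658 157.16338667 116.26934977 157.09919489]
```

View pics/top_z.png

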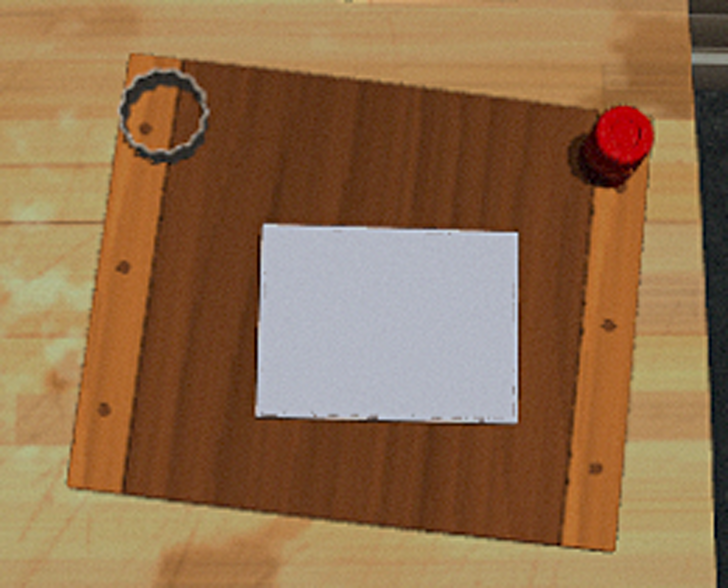

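View pics/side_z.png

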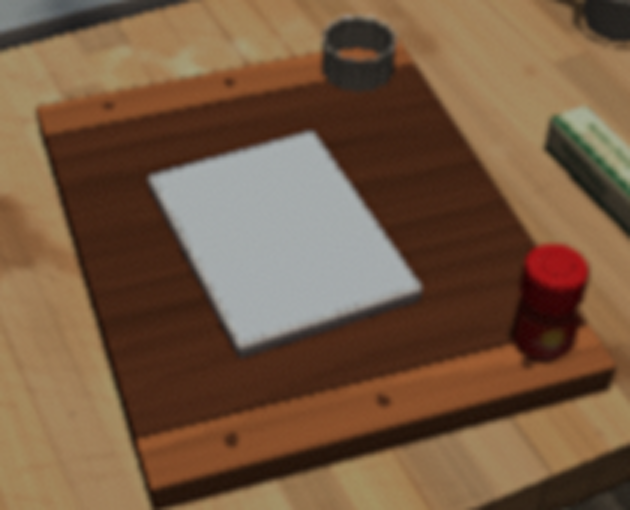

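```bash
python3 - <<'E'
from h import *
t=get_image("top");s=get_image("side")
def col(n):
    return 0
# top: vertical gradient of brightness near the near edge, columns 190..375
g=cv2.GaussianBlur(t,(3,3),0).astype(float).sum(2)
def edge(c0,c1,rp,w,axis=0,sign=1):
    pts=[]
    for c in range(c0,c1):
        r=rp(c); lo,hi=int(r-w),int(r+w)
        p=g[lo:hi,c] if axis==0 else g[c,lo:hi]
        d=np.diff(p)*sign; k=d.argmax()
        if 0<k<len(d)-1:
            den=d[k-1]-2*d[k]+d[k+1]; k=k+.5*(d[k-1]-d[k+1])/den if den else k
        v=lo+k+.5; pts.append((c,v) if axis==0 else (v,c))
    f=cv2.fitLine(np.array(pts,np.float32),cv2.DIST_HUBER,0,.01,.01).ravel()
    res=np.array(pts)-f[2:]; res=res@[-f[1],f[0]]
    print("edge",f.round(4),"med res",np.median(abs(res)).round(2))
    return np.cross([*f[2:],1],[f[2]+f[0],f[3]+f[1],1])
near=edge(190,377,lambda c:274+(c-184.5)*(22/195.),5)
far=edge(238,365,lambda c:120+(c-206)*(18.5/172.),5,sign=-1)
left=edge(150,268,lambda r:205-(r-120)*(21/154.),5,1,-1)
right=edge(180,290,lambda r:391-(r-165)*(12/130.),5,1,1)
X=lambda a,b:(lambda p:p[:2]/p[2])(np.cross(a,b))
q=np.array([X(near,left),X(near,right),X(far,right),X(far,left)]);print(q.round(1))
B=onplane("top",q,24);print("NL NR FR FL",B.round(1));print(np.linalg.norm(B-np.roll(B,-1,0),axis=1))
# side corners from view, NL (202.7?), zoom/3
sq=np.array([[190+38/3,140+107/3],[190+151/3,140+489/3],[190+614/3,140+372/3]])
print(onplane("side",sq,24).round(1)); print(tri(sq,q[:3]).round(1))
# ring base, jar
print("ring top",onplane("top",[[218,142]],54),"jar top",onplane("top",[[382.5,147]],90))
E
```

```text
edge [9.931000e-01 1.171000e-01 2.761000e+02 2.853875e+02] med res 0.11
edge [9.925000e-01 1.225000e-01 3.010000e+02 1.295487e+02] med res 0.1
edge [ 1.446000e-01 -9.895000e-01  1.906119e+02  2.172000e+02] med res 0.13
edge [ 8.740000e-02 -9.962000e-01  3.857645e+02  2.289000e+02] med res 0.17
[[182.3 274.3]
 [379.7 297.6]
 [393.5 141. ]
 [205.2 117.7]]
NL NR FR FL [[ 453.4   86.    24. ]
 [ 411.2 -252.1   24. ]
 [ 690.1 -287.8   24. ]
 [ 732.5   51.4   24. ]]
[340.72286633 281.18792189 341.81583612 281.20787999]
[[ 453.4   79.3   24. ]
 [ 410.4 -253.    24. ]
 [ 681.5 -290.9   24. ]]
[[ 4.543e+02  8.690e+01  1.790e+01  1.300e+00]
 [ 4.109e+02 -2.523e+02  2.290e+01  6.000e-01]
 [ 6.888e+02 -2.879e+02  1.820e+01  6.300e+00]]
ring top [[677.66697186  24.55879545  54.        ]] jar top [[ 658.91424362 -250.8724245    90.        ]]
```

Board measures 341 × 281 mm and the drum 157 × 117 mm at z ≈ 34–36, which fits the stated sizes. The board yaw is −0.124 and the drum is 0.086 askew to it. The plan is to set both open fingers behind the drum's far edge, at about (637, −123), with tool x along the board's y, and draw it along the board's −x.

```bash
python3 -m inch '0 0 0 -1.3 1.5 0 1;0 0 0 -4 4.4 0 1;0 0 0 -6.7 7.4 0 1;0 0 0 -9.4 10.3 0 1;0 0 0 -12 13.2 0 1'; python3 -m inch '0 0 0 -2.7 2.9 0 1;0 0 0 -5.4 5.9 0 1;0 0 0 -8.1 8.9 0 1;0 0 0 -10.8 11.8 0 1;0 0 0 -13.4 14.7 0 1'
```

```text
clock: 0.72
tcp_pos: [252.1, 455.7, 222.5]
orientation: [-0.0, 0.789, 0.615, 0.0]
contact_force: [1.1, 0.6, -0.3]
opening: 86.8
clock: 1.13
tcp_pos: [361.9, 289.7, 222.8]
orientation: [-0.0, 0.789, 0.615, 0.0]
contact_force: [1.2, 0.3, -0.3]
opening: 87.0
```

```bash
python3 -m inch '0 0 0 -2.7 2.9 0 1;0 0 0 -5.4 5.9 0 1;0 0 0 -8.1 8.9 0 1;0 0 0 -10.8 11.8 0 1;0 0 0 -13.4 14.7 0 1'; python3 -m inch '0 0 0 -2.7 2.9 0 1;0 0 0 -5.4 5.9 0 1;0 0 0 -8.1 8.9 0 1;0 0 0 -10.8 11.8 0 1;0 0 0 -13.4 14.7 0 1';python3 -m inch '0 0 -2 -2.5 2.7 0 1;0 0 -4 -4.5 5 0 1;0 0 -7 -6 7 0 1;0 0 -7 -6.7 7.5 0 1;0 0 -7 -6.7 7.5 0 1'; python3 -c "
from cell import *;s=get_state();print(s)"
```

```text
clock: 1.55
tcp_pos: [471.7, 123.7, 222.9]
orientation: [-0.0, 0.789, 0.615, 0.0]
contact_force: [0.9, 0.8, -0.2]
opening: 87.0
clock: 1.97
tcp_pos: [581.6, -41.9, 222.8]
orientation: [0.0, 0.789, 0.615, 0.0]
contact_force: [0.4, 0.9, -0.4]
opening: 87.2
clock: 2.38
tcp_pos: [637.1, -126.1, 221.9]
orientation: [0.0, 0.751, 0.66, -0.001]
contact_force: [-0.8, -0.4, 0.1]
opening: 87.2
{'clock': 2.3833, 'joint_pos': array([-0.31207414,  0.42756241,  0.60065443,  1.41870032, -0.23978778,
        1.36963491,  1.73659152]), 'dq': array([-0.04858684, -0.04190716, -0.02077487,  0.03623819,  0.00818813,
       -0.00123134, -0.05013593]), 'joint_torque': array([ 5.04753627e-01, -5.81990433e+01,  9.76865709e+00, -3.91124690e+01,
       -2.62877438e-01,  2.70576950e-02,  8.60425718e-01]), 'tcp_pos': array([ 637.12734125, -126.10389127,  221.91793947]), 'orientation': array([ 2.58903633e-04,  7.51060678e-01,  6.60232585e-01, -8.50830528e-04]), 'contact_force': array([-0.7861977 , -0.40432869,  0.06390981]), 'moment': array([ 0.00204542, -0.0415285 , -0.00400581]), 'opening': 87.17087086490162}
```

```bash
python3 -m inch '0 0 0 0 0 2 1;0 0 0 0 0 5 1;0 0 0 0 0 9 1;0 0 0 0 0 13 1;0 0 0 0 0 15 1'; python3 - <<'E'
from h import *
for n in("side","top"):
    im=get_image(n); im=im[80:320,140:440]; cv2.imwrite(f"pics/{n}1.png",cv2.resize(im,None,fx=2.5,fy=2.5)[:,:,::-1])
E
```

```text
clock: 2.8
tcp_pos: [634.5, -120.6, 68.0]
orientation: [-0.002, 0.749, 0.662, -0.001]
contact_force: [-0.3, 0.9, -1.2]
opening: 87.0
```

View pics/side1.png

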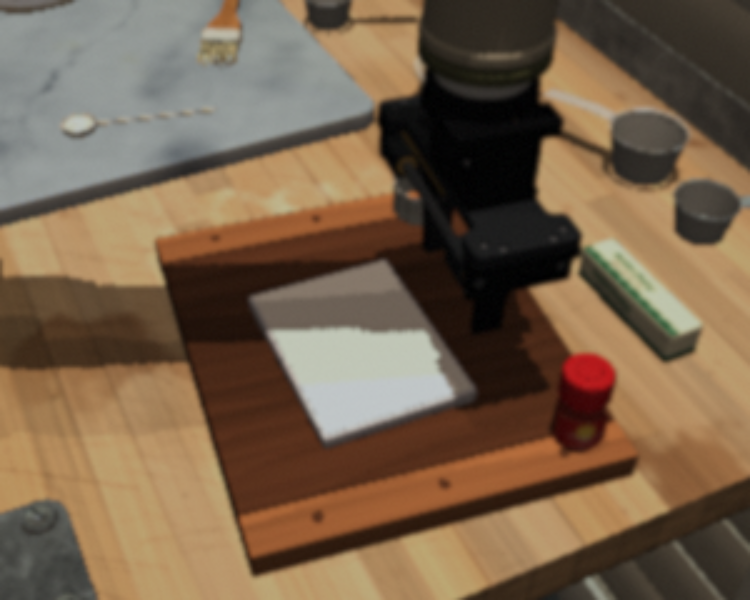

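View pics/top1.png

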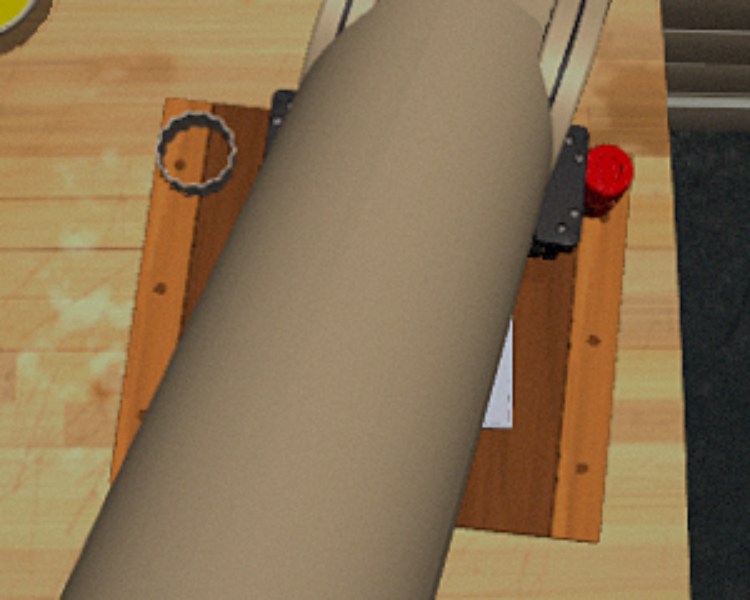

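The fingers are behind the far edge, with the right tip at zoomed side px (490, 325) against the drum edge at (475, 390), and clear of the jar. I'll go down slowly.

```bash
python3 -m inch '0 0 0 0 0 0.5 1;0 0 0 0 0 1.5 1;0 0 0 0 0 2.5 1;0 0 0 0 0 3 1;0 0 0 0 0 3 1';python3 -m inch '0 0 0 0 0 0 1;0 0 0 0 0 0 1;0 0 0 0 0 0 1;0 0 0 0 0 0 1;0 0 0 0 0 0 1'; 
```

```text
clock: 3.32
tcp_pos: [636.6, -123.1, 41.6]
orientation: [-0.001, 0.75, 0.662, -0.0]
contact_force: [-0.7, -0.9, -0.1]
opening: 87.1
clock: 3.73
tcp_pos: [637.3, -123.4, 42.8]
orientation: [0.0, 0.75, 0.662, 0.0]
contact_force: [-1.2, 0.3, -0.1]
opening: 87.7
```

```bash
python3 -m inch '0 0 0 0 0 0.4 1;0 0 0 0 0 0.9 1;0 0 0 0 0 1.3 1;0 0 0 0 0 1.3 1;0 0 0 0 0 1.3 1';python3 -m inch '0 0 0 0 -0.3 0 1;0 0 0 0 -0.7 0 1;0 0 0 0 -1.1 0 1;0 0 0 0 -1.5 0 1;0 0 0 0 -1.9 0 1'; 
```

```text
clock: 4.15
tcp_pos: [636.8, -123.3, 28.9]
orientation: [-0.0, 0.75, 0.662, -0.0]
contact_force: [0.6, -1.4, 0.0]
opening: 87.2
clock: 4.57
tcp_pos: [617.9, -121.0, 29.7]
orientation: [0.0, 0.75, 0.662, 0.0]
contact_force: [1.1, 0.3, -0.2]
opening: 87.4
```

```bash
python3 -m inch '0 0 0 0 -0.4 0 1;0 0 0 0 -0.8 0 1;0 0 0 0 -1.2 0 1;0 0 0 0 -1.6 0 1;0 0 0 0 -2 0 1';python3 -m inch '0 0 0 0 -0.4 0 1;0 0 0 0 -0.8 0 1;0 0 0 0 -1.2 0 1;0 0 0 0 -1.6 0 1;0 0 0 0 -2 0 1'; python3 - <<'E'
from h import *
print(get_state()['contact_force'])
for n in("side",):
    im=get_image(n); im=im[80:320,140:440]; cv2.imwrite(f"pics/{n}2.png",cv2.resize(im,None,fx=2.5,fy=2.5)[:,:,::-1])
E
```

```text
clock: 4.98
tcp_pos: [598.3, -118.4, 29.7]
orientation: [0.0, 0.75, 0.662, 0.0]
contact_force: [2.4, -0.8, 1.0]
opening: 87.2
clock: 5.4
tcp_pos: [578.3, -116.0, 29.6]
orientation: [0.0, 0.75, 0.662, 0.0]
contact_force: [1.6, 0.2, -0.2]
opening: 87.1
[ 1.64129395  0.18602476 -0.16773676]
```

View pics/side2.png

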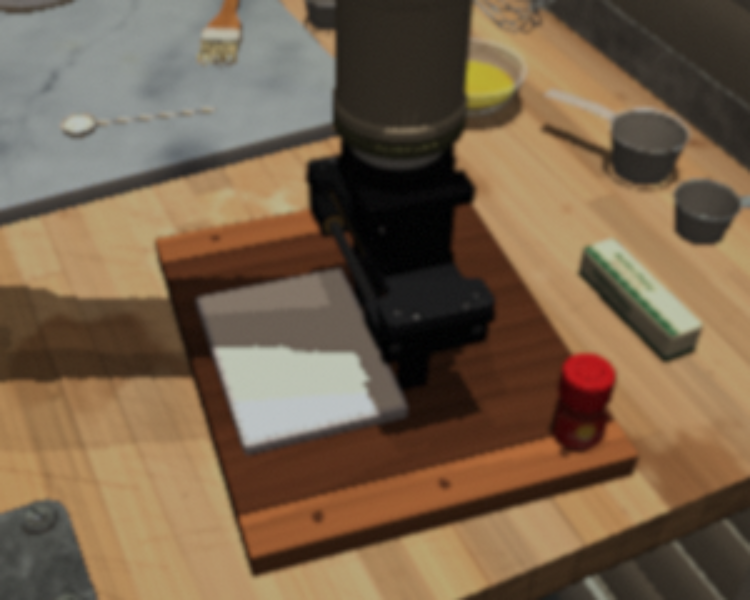

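The drum slides flat and has squared up: its near edge runs (198,297)→(245,450) in the zoomed view, parallel to the board edge. I'll push on.

```bash
python3 -m inch '0 0 0 0 -0.4 0 1;0 0 0 0 -0.8 0 1;0 0 0 0 -1.2 0 1;0 0 0 0 -1.6 0 1;0 0 0 0 -2 0 1';python3 -m inch '0 0 0 0 -0.4 0 1;0 0 0 0 -0.8 0 1;0 0 0 0 -1.2 0 1;0 0 0 0 -1.6 0 1;0 0 0 0 -1.8 0 1'; python3 - <<'E'
from h import *
for n in("side","top"):
    im=get_image(n); im=im[80:320,140:440]; cv2.imwrite(f"pics/{n}3.png",cv2.resize(im,None,fx=2.5,fy=2.5)[:,:,::-1])
E
```

```text
clock: 5.87
tcp_pos: [558.4, -113.5, 29.6]
orientation: [0.0, 0.75, 0.662, 0.0]
contact_force: [1.6, -0.8, 0.8]
opening: 87.3
clock: 6.28
tcp_pos: [540.4, -111.2, 29.5]
orientation: [-0.0, 0.75, 0.662, 0.0]
contact_force: [2.2, -0.5, 1.1]
opening: 86.7
```

View pics/side3.png

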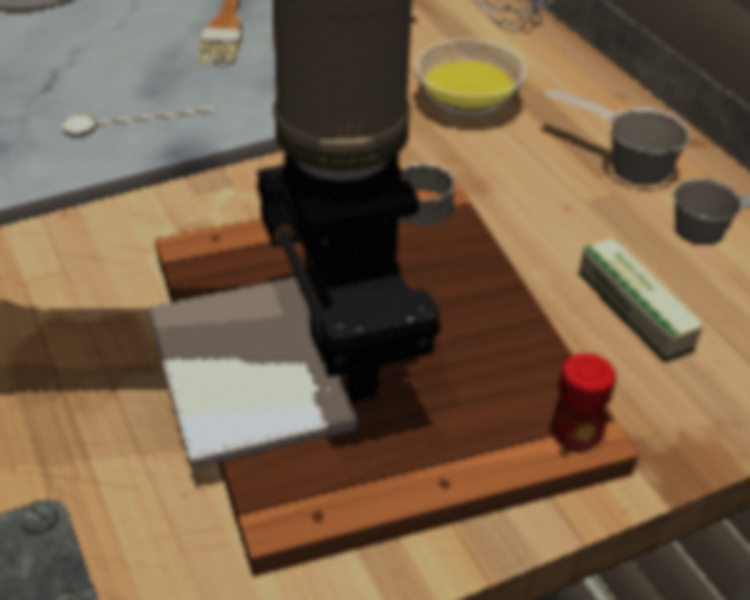

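View pics/top3.png

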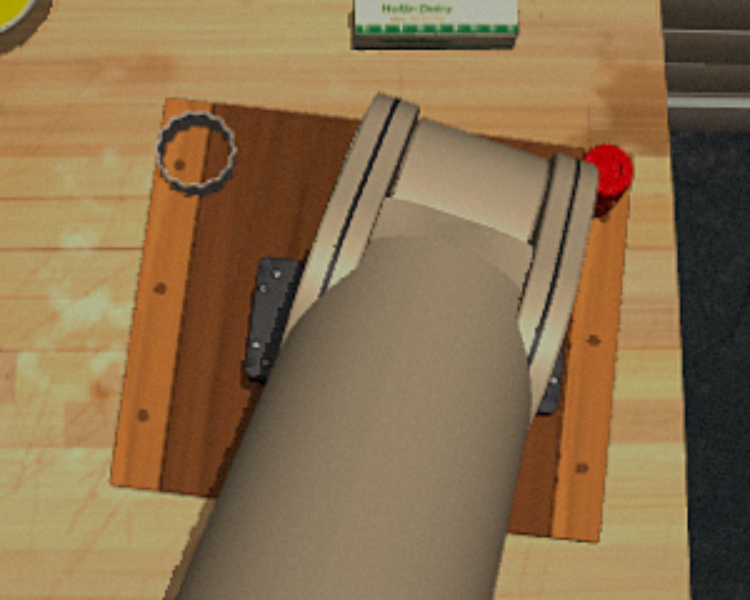

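```bash
python3 - <<'E'
from h import *
p=np.array([[152,308],[190,461],[354,421]])/2.5+[140,80]
P=onplane("side",p,36)
# board NL NR in side, visible corner NL zoom(157,242) NR (256,572->top edge 253,557)
b=np.array([[157,240],[252,556]])/2.5+[140,80]
print(P.round(1)); B=onplane("side",b,24);print(B.round(1))
ex=np.array([.9923,-.1238,0]);ey=np.array([.1238,.9923,0])
O=np.array([432.3,-83,24])
for X in list(P)+list(B): print(((X-O)@ex).round(1),((X-O)@ey).round(1))
O2=get_state()['tcp_pos'];print("tool",(O2-O)@ex,(O2-O)@ey)
E
```

```text
[[ 421.1  -15.2   36. ]
 [ 398.6 -172.    36. ]
 [ 514.5 -186.    36. ]]
[[ 453.3   78.1   24. ]
 [ 411.5 -252.2   24. ]]
-19.5 65.9
-22.4 -92.5
94.3 -92.1
0.9 162.4
0.3 -170.5
tool 110.56859793137689 -14.609459656491111
```

The side view puts the near corners at −19.5 and −22.4 mm, and the tool geometry predicts −19. I'll push 20 mm more, then back off and check with both views.

```bash
python3 -m inch '0 0 0 0 -0.3 0 1;0 0 0 0 -0.7 0 1;0 0 0 0 -1.1 0 1;0 0 0 0 -1.5 0 1;0 0 0 0 -1.8 0 1';python3 -m inch '0 0 0 0 -0.1 0 1;0 0 0 0 -0.2 0 1;0 0 0 0 -0.2 0 1;0 0 0 0 -0.2 0 1;0 0 0 0 -0.2 0 1';python3 -m inch '0 0 0 0 0.4 0 1;0 0 0 0 1 0 1;0 0 0 0 1.6 0 1;0 0 0 0 2 -1 1;0 0 0 0 2 -2 1'; python3 -m inch '0 0 0 0 0 -2 1;0 0 0 0 0 -5 1;0 0 0 0 0 -9 1;0 0 0 0 0 -13 1;0 0 0 0 0 -15 1'
```

```text
clock: 6.8
tcp_pos: [522.4, -109.0, 29.4]
orientation: [-0.0, 0.75, 0.662, -0.0]
contact_force: [1.0, 0.1, -0.3]
opening: 87.1
clock: 7.22
tcp_pos: [520.9, -108.8, 29.4]
orientation: [-0.0, 0.75, 0.662, -0.0]
contact_force: [0.1, 0.2, -0.0]
opening: 86.9
clock: 7.63
tcp_pos: [541.6, -111.5, 50.0]
orientation: [0.0, 0.75, 0.662, -0.0]
contact_force: [-0.1, 0.5, -0.5]
opening: 87.1
clock: 8.05
tcp_pos: [542.3, -112.3, 205.4]
orientation: [0.002, 0.75, 0.661, 0.002]
contact_force: [1.4, -0.4, -0.1]
opening: 87.2
```

```bash
python3 -m inch '0 0 0 2 0 0 1;0 0 0 6 0 0 1;0 0 0 10 0 0 1;0 0 0 14 0 0 1;0 0 0 18 0 0 1'; python3 -m inch '0 0 0 4 0 0 1;0 0 0 8 0 0 1;0 0 0 12 0 0 1;0 0 0 16 0 0 1;0 0 0 20 0 0 1';python3 -m inch '0 0 0 3 0 0 1;0 0 0 5 0 0 1;0 0 0 7 0 0 1;0 0 0 8 0 0 1;0 0 0 8 0 0 1'; python3 - <<'E'
from h import *
for n in("side","top"):
    im=get_image(n); cv2.imwrite(f"pics/{n}4raw.png",im[:,:,::-1]); im=im[80:320,140:440]; cv2.imwrite(f"pics/{n}4.png",cv2.resize(im,None,fx=2.5,fy=2.5)[:,:,::-1])
E
```

```text
clock: 8.47
tcp_pos: [563.3, 68.8, 201.0]
orientation: [0.0, 0.75, 0.661, 0.001]
contact_force: [1.1, 0.2, -0.1]
opening: 87.1
clock: 8.88
tcp_pos: [588.2, 267.6, 201.0]
orientation: [0.0, 0.75, 0.662, 0.001]
contact_force: [0.8, -0.7, 0.7]
opening: 86.9
clock: 9.3
tcp_pos: [597.5, 347.6, 199.9]
orientation: [-0.0, 0.749, 0.663, 0.0]
contact_force: [0.4, 0.4, -0.1]
opening: 87.0
```

View pics/side4.png

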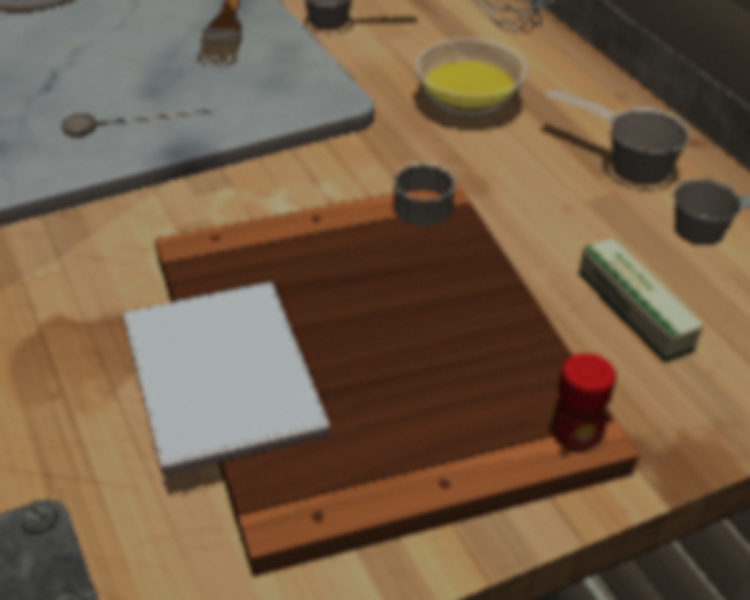

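View pics/top4.png

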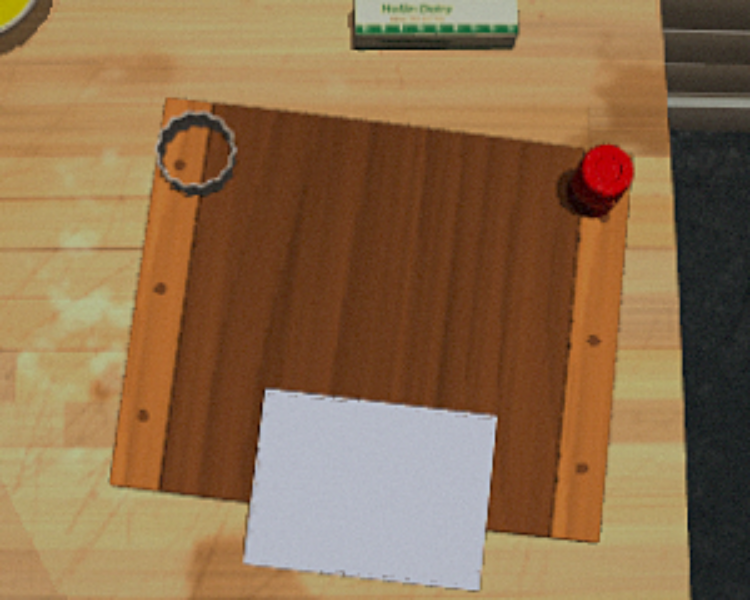

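The drum now overhangs squarely (zoomed top corners (265,390), (496,415), (479,590), (245,563)). The ring and jar haven't moved. Next I'll measure the overhang.

```bash
python3 - <<'E'
from h import *
t=cv2.imread("pics/top4raw.png")[:,:,::-1];s=cv2.imread("pics/side4raw.png")[:,:,::-1]
ex=np.array([.9923,-.1238,0]);ey=np.array([.1238,.9923,0]);O=np.array([432.3,-83,24])
m1=drummask(t,(230,322,232,345)); 
def dm(im,roi):
    z=np.zeros(im.shape[:2],np.uint8); r0,r1,c0,c1=roi
    sub=im[r0:r1,c0:c1].astype(int); z[r0:r1,c0:c1]=((sub.max(2)-sub.min(2)<45)&(sub.min(2)>100)); return cv2.morphologyEx(z,cv2.MORPH_OPEN,np.ones((3,3)))
Q={}
for n,m in(("top",dm(t,(230,322,232,345))),("side",dm(s,(190,268,185,275)))):
    q=quad(m);P=onplane(n,q,36);R=np.c_[(P-O)@ex,(P-O)@ey]
    o=np.argsort(np.arctan2(*(R-R.mean(0))[:,[1,0]].T));Q[n]=q[o]
    print(n,R[o].round(1).tolist(),np.linalg.norm(R[o]-np.roll(R[o],-1,0),axis=1).round(1))
T=tri(Q["side"],Q["top"]);print(T.round(1)); print(np.c_[(T[:,:3]-O)@ex,(T[:,:3]-O)@ey].round(1))
E
```

```text
top [[-39.3, -87.8], [78.2, -87.6], [78.1, 69.7], [-39.6, 70.1]] [117.5 157.4 117.7 158. ]
side [[-42.8, -89.4], [75.4, -89.9], [75.3, 67.7], [-41.7, 68.8]] [118.2 157.7 117.  158.2]
[[ 380.7 -165.2   34.     3.4]
 [ 498.1 -179.7   33.4    2.4]
 [ 517.5  -23.1   33.9    2.5]
 [ 400.6   -8.2   34.6    2. ]]
[[-41.1 -88. ]
 [ 77.3 -87.8]
 [ 77.1  70. ]
 [-40.7  70.3]]
```

Both near corners are 39–43 mm out in both views, square and flat, and the hand is clear. I'll confirm the ring and jar stayed put, then hand in.

```bash
python3 - <<'E'
from h import *
a=cv2.imread("pics/top0.png").astype(int);b=get_image("top")[:,:,::-1].astype(int)
print("ring diff",abs(a-b)[122:162,200:238].mean(),"jar diff",abs(a-b)[135:168,364:396].mean())
print(get_state()['contact_force'],get_state()['dq'].round(3)); print(order.close_job())
E
```

```text
ring diff 3.819956140350877 jar diff 4.41729797979798
[ 0.77720583 -0.04389469  0.11187519] [ 0.007 -0.005  0.004  0.006 -0.002  0.    -0.002]
the job is handed in; nothing more can be done
None
```

The cake drum now hangs about 40 mm out over the board's near edge, square with it. I handed the job in at about 9.5 s of the 45 s; no verdict is reported. I slid it with both open fingers against its far edge, drawing it towards the robot. That also squared it up from 0.086 rad askew. Then I backed off, lifted the hand and moved it about 35 cm to the left.

Last checks:
- **Overhang:** the near corners are 39.3 and 39.6 mm out in the top view, and 42.8 and 41.7 mm in the side view. Triangulated, they are 41.1 and 40.7 mm. All are well inside 30 to 50 mm.
- **Within the board's width:** the corners lie at y of about +70 and −88 mm, well inside ±170 mm.
- **Flatness:** all four top corners measured 33.4 to 34.6 mm high, so the drum lies flat.
- **Ring and jar:** unmoved in the picture comparison with the start.
- **Robot:** the hand is clear of everything.

**Disagreements:** the two views differ by 2 to 3 mm, roughly the calibration error. The triangulated height also reads about 2 mm below the expected 36 mm, as it did before the push. None of the checks failed.

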